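# Slide a metal flat to its cut line on the sawing board

### The arm

A 7-joint arm with a two-finger parallel gripper is mounted at the origin on a cart in front of the work surface, level with it; the furniture and walls round the work are solid. World frame = base frame: x ahead of the robot, y to its left, z up, the work surface at z = 0. Lengths are in m, angles in degrees, forces in N, time in s.
With the tool pointing down it reaches from about 0.425 to 0.875 m from the base axis. Payload 4.7 kg.
Tool frame: the origin (TCP) lies at the very end of the fingers, on their centre line; the grasp point (between the pads) lies 19 mm behind it; z points along the fingers, y is the direction in which the jaws open and shut (so a half turn about z gives the same grasp; the last joint's range is limited). The gripper opens to 87 mm and grips with 3 to 60 N. Pads are 19 mm wide; open, the fingers measure 117 mm over their backs; the gripper's body (75 mm by 190 mm) begins 51 mm behind the grasp point.
Start: joints at [-69.494, 18.392, -4.016, 83.108, 1.295, 78.541, -3.26], TCP at [0.219, 0.612, 0.192] pointing down, gripper open.
Joint ranges: [-163.93, 163.93], [-17.29, 119.83], [-79.2, 71.16], [3.27, 140.29], [-89.18, 269.18], [5.43, 117.66], [-154.24, 154.24]. Speed limits (degrees/s): [147.25, 147.25, 180, 180, 180, 180, 180].

### API

Orientations are given as [roll, pitch, yaw] about the fixed x, y, z axes, in that order (R = Rz(yaw) Ry(pitch) Rx(roll)).
In Python, from cell import * gives the robot as it stands.
- The arm moves only by the tool arm_command, never from a script. Its argument "targets" is a list that holds one entry, the list of rows, each a list of 7 numbers: the shift along the tool's x, y, z in m, then the turn, a rotation vector about the tool's x, y, z in degrees, then the gripper's target within -1 to 1 (shut at 1, half-way at 0, fully open at -1). In form: [[[tx, ty, tz, rx, ry, rz, claw], ...]]. A call has 1 to 10 rows; each row is the pose to reach, as a shift and turn from the pose commanded when the call began, along the tool's axes at that moment; what a row does not reach only later rows make up. A row lasts 1/10 s, in which the tool goes at most 50 mm and 8.59 degrees, less where a joint would pass 70% of its speed; a pose out of reach is approached as far as the arm can. A call with a gripper value outside its range is refused whole. The fingers move at their own pace and stop on an object; "newtons" is the grip in N (left out, the last holds). Time passes only in rows, so rows that repeat a pose let the fingers close. It gives the time, the measured TCP pose, the force and the opening at its end, in the units of the state.
- get_obs(): the state, without advancing time (a new reading comes with each control period).
- read_camera(name): name is "side" or "top"; returns a dict with "img" (420x560x3 uint8, red, green, blue), "z_map" (420x560 float32, m along the optical axis (not along the pixel's ray), 0 where there is no reading), "K" (3x3 intrinsics, pixels), "origin" and "attitude" of the camera in the world. Camera axes: x right, y down, z forward; pixel columns grow to the right and rows downward; lengths in m; the calibration is good to about 2 mm. A picture is of the moment at which its call begins.
- sign_off(): hands the job in, once; it reports no verdict.
Trained networks look in the newest picture that a camera, given by its name, has taken for a name from the list of things; names that differ only in an ending like _2 or _b are one class to them, and where a whole thing is asked for, a point or a joint stands for the part that bears it (a point fixed in the world has none). Each returns a list of dicts, best first, with "conf" (0 to 1); they miss things now and then, are a little off and sometimes report something else, mostly with a low value. They report only what shows in the picture. A call takes as long as a camera call.
- search_frame(thing, camera): "position" ([column, row] in pixels, amid what is visible of it).
The state is a dict: "time_s": time; "qpos": joint angles; "joint_velocities": joint speeds; "effort": joint torques, N m; "tool_pos": TCP position; "tool_rot": TCP orientation; "force": force on the tool from outside, world axes, zero at the start; "wrist_torque": the same for the moment, N m; "grip_width": finger opening in m.
Only numpy, scipy, OpenCV 4.12 (cv2) and the standard library are available. Lean on these libraries where they do the work, as an engineer would, in place of code of your own. Each camera call takes 0.05 s, during which the arm holds its last target.

### The job

Set the aluminium flat up for sawing: push it with the fingertips so that it lies flat against the dark fence all along its long side and its red line lies right over the left end of the sawing board, the marked-off end sticking out past the board. Only slide it: keep it flat on the board, do not lift or tip it, and leave the pencil, bolt and nut where they are.

Things in the scene. Friction and masses are not known exactly. Their poses are not given: they have to be found in the camera images.
- saw_board: Sawing board fixed to the table, pose varies. Pale plywood base 18 mm thick; origin on the table; base spans x -105 to +85, y -150 to +150 mm. A dark wooden fence 20 mm wide, 16 mm high above the base, runs along its robot-side long edge; the fence's inner face is at x = -85 mm, facing +x. +x points roughly away from the robot, +y to its left; the left end is y = +150.
- board_end (a point): Point on the top edge of the board's left end (y = +150 mm, z = 18 mm of the board), 50 mm from the fence's inner face: the red line's middle belongs over it. Axes as the board's.
- flat_bar: Aluminium flat, loose on the board, 100 x 180 x 8 mm (x, y, z), about 0.4 kg; slides under a push of a few newtons. Origin: centre of its underside; y runs along its length to the marked end, which starts at the robot's left. Starts askew, off the fence. Against the fence its origin is at x = -35 mm of the board. It stays balanced with the marked end overhanging.
- cut_line (a point): Middle of the red line (3 mm wide, straight across the flat), on the flat's top face, at y = +45 mm of the flat, 45 mm short of its marked end. Axes as the flat's.
- pencil: Thick red carpenter's pencil lying on the table off the board's right end, 166 mm long, 10 mm high. Not to be disturbed.
- bolt: Bolt standing on its head on the table off the board's left end, 29 x 26 x 70 mm; origin at its underside. Not to be disturbed.
- nut: Rusty hexagon nut lying on the table off the board's left end, 34 x 32 x 14 mm; origin at its underside. Not to be disturbed.

How it is judged (in metres and radians):
At the end, for the whole second after the job is handed in: The flat lies at rest flat on the board; the middle of its red line is within 5 mm of the board's left end, measured along the board; its fence-side edge is within 4 mm of the fence at mid-length and parallel to it within 0.03 rad (y of cut_line in the frame of board_end between -0.005 and 0.005 m and x of flat_bar in the frame of saw_board below -0.031 m and angle between the y axis of flat_bar and the y axis of saw_board, either way round below 0.03 rad and z of flat_bar in the frame of saw_board between 0.016 and 0.02 m and angle between flat_bar's own z axis and vertical below 0.03 rad and linear speed of flat_bar below 0.01 m/s); the robot touches nothing.
It fails at once if the flat was lifted off the board (more than 8 mm) (z of flat_bar in the frame of saw_board above 0.026 m).
It fails at once if the flat was tipped (more than 0.12 rad) (angle between flat_bar's own z axis and vertical above 0.12 rad).
It fails at once if the pencil, bolt or nut was moved more than 15 mm (distance of any of pencil, bolt, nut from where it was at the start of the episode above 0.015 m).
It also fails if it takes over 48 s, if anything falls off the work surface, if the arm or the gripper's body presses on something with over 40 N, if the wrist force passes 120 N, or if a joint passes its speed limit or range.

## Working session

There is one attempt and no reset: what is moved stays moved. The work goes in short steps, Python scripts to look and compute and a tool call to move; the robot and the scene stay as the last step left them, time stands still between calls to the robot, and variables do not carry over. Pictures are saved under pics/ and viewed, and the job is handed in when it is done.

Besides the shell and the picture viewer there is one more tool, called as name([rows], argument=value, ...), one row to a line, values as JSON. arm_command: Moves the arm, as the interface text tells. Its arguments: {"type":"object","properties":{"targets":{"type":"array","items":{"type":"array","items":{"type":"array","items":{"type":"number"}}}},"newtons":{"type":"number"}},"required":["targets"]}

```bash
ls; mkdir -p pics; python3 - <<'E'
from cell import *
import cv2
o=get_obs();print({k:o[k] for k in('time_s','tool_pos','tool_rot','force','grip_width')})
for c in("top","side"):
    r=read_camera(c);cv2.imwrite(f"pics/{c}0.png",r["img"][:,:,::-1]);print(c,r["K"],r["origin"],r["attitude"])
    for t in("saw_board","flat_bar","cut_line","bolt","nut","pencil"):
        print(t,[(d["position"],d["conf"]) for d in search_frame(t,c)][:2])
E
```

```text
pics
{'time_s': 0.0, 'tool_pos': array([0.218938  , 0.61138607, 0.19136869]), 'tool_rot': array([-1.79891838e+02,  4.36087904e-03,  1.60301866e+02]), 'force': array([-0.50321023,  0.28667947, -0.76509576]), 'grip_width': 0.08729390902675396}
top [[525.25197865   0.         279.05455918]
 [  0.         525.25197865 212.58373166]
 [  0.           0.           1.        ]] [0.3152652  0.26690767 1.02987526] [-1.69238813e+02  1.50239983e-01 -8.84061935e+01]
saw_board [([336.0, 241.3], 0.79)]
flat_bar [([282.8, 227.8], 0.67)]
cut_line [([286.0, 228.4], 0.95), ([171.5, 251.2], 0.58)]
bolt [([161.4, 213.8], 0.77)]
nut [([169.7, 253.5], 0.56)]
pencil [([400.7, 231.3], 0.88)]
side [[468.52114143   0.         280.82825645]
 [  0.         468.52114143 201.42549575]
 [  0.           0.           1.        ]] [0.51220498 0.99668739 0.54473616] [-1.24985433e+02  1.48141864e-01  1.78224053e+02]
saw_board [([316.3, 198.2], 0.76)]
flat_bar [([314.7, 196.8], 0.62)]
cut_line [([291.6, 209.7], 0.9)]
bolt [([281.5, 300.0], 0.67)]
nut [([327.7, 291.2], 0.75)]
pencil [([280.9, 154.4], 0.78)]
```

View pics/top0.png

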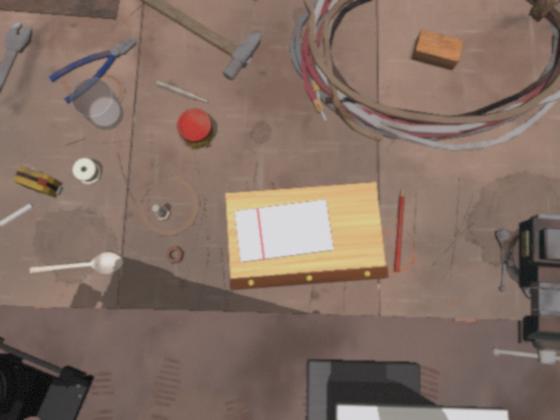

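View pics/side0.png

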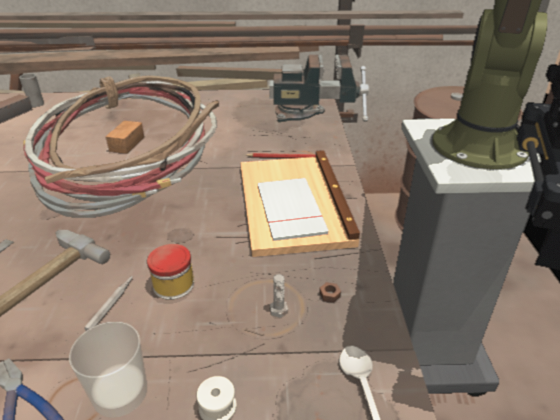

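The top view shows the board at about columns 227–385, rows 183–287, with the fence on the lower edge. The flat is at columns 236–332, rows 200–262, with the red line at column 260 and the board's left end at about column 228. The nut (175,254) and bolt (161,212) are off the left end.

Next I measure the geometry.

```bash
cat > h.py <<'E'
from cell import *
import cv2, numpy as np
from scipy.spatial.transform import Rotation as R
def toplane(r,uv,z):
    uv=np.atleast_2d(uv).astype(float);K=r["K"]
    d=np.c_[(uv[:,0]-K[0,2])/K[0,0],(uv[:,1]-K[1,2])/K[1,1],np.ones(len(uv))]
    d=d@R.from_euler('xyz',r["attitude"],degrees=True).as_matrix().T
    o=np.array(r["origin"]);return (o+d*((z-o[2])/d[:,2])[:,None])[:,:2]
def big(m):
    n,l,s,_=cv2.connectedComponentsWithStats(m.astype(np.uint8),connectivity=4)
    return l==1+np.argmax(s[1:,4])
def measure(name,tag=None,verb=True):
    r=read_camera(name);im=r["img"];hsv=cv2.cvtColor(im,cv2.COLOR_RGB2HSV).astype(int)
    H,S,V=[hsv[...,i] for i in range(3)]
    win=np.zeros(H.shape,bool)
    if name=="top": win[170:300,190:395]=1
    else: win[145:265,235:365]=1
    ply=big(win&(H>12)&(H<30)&(S>90)&(V>140))
    wht=win&(S<60)&(V>165)
    red=win&((H<8)|(H>170))&(S>70)&(V>150)
    wht=big(cv2.morphologyEx((wht|red).astype(np.uint8),cv2.MORPH_OPEN,np.ones((3,3),np.uint8))>0)
    red=red&cv2.dilate(wht.astype(np.uint8),np.ones((3,3)))>0
    red=big(red)
    def pts(m,z):
        v,u=np.nonzero(m);return toplane(r,np.c_[u,v],z)
    P,W,L=pts(ply,.018),pts(wht,.026),pts(red,.026)
    if tag:
        o=im.copy();
        for m,c in((ply,(0,255,0)),(wht,(0,0,255)),(red,(255,0,255))):
            cs,_=cv2.findContours(m.astype(np.uint8),cv2.RETR_EXTERNAL,cv2.CHAIN_APPROX_NONE);cv2.drawContours(o,cs,-1,c,1)
        cv2.imwrite(f"pics/{tag}.png",cv2.resize(o[140:310,150:400] if name=="top" else o[130:290,180:400],None,fx=3,fy=3,interpolation=0)[:,:,::-1])
    def rect(Q):
        c,s,a=cv2.minAreaRect((Q*1000).astype(np.float32)) 
        b=cv2.boxPoints((c,s,a));
        e=b[1]-b[0];f=b[2]-b[1]
        l=e if np.linalg.norm(e)>np.linalg.norm(f) else f
        if l[1]<0:l=-l
        return np.array(c),sorted(s),np.degrees(np.arctan2(-l[0],l[1])),b
    return r,P,W,L,rect
E
python3 - <<'E'
from h import *
for n in("top","side"):
    r,P,W,L,rect=measure(n,n+"1")
    for k,Q in(("ply",P),("flat",W),("line",L)):
        c,s,a,b=rect(Q);print(n,k,c.round(1),np.round(s,1),"yaw",round(a,2),b.round(0).tolist())
    for t,z in(("bolt",.03),("nut",.01),("pencil",.005)):
        d=search_frame(t,n); print(t,toplane(r,d[0]["position"],z).round(3) if d else None)
E
```

```text
top ply [476.3 224.9] [170.7 300.6] yaw 6.23 [[375.0, 365.0], [408.0, 66.0], [577.0, 85.0], [545.0, 384.0]]
top flat [472.2 265.7] [102.1 181.2] yaw 9.02 [[408.0, 347.0], [436.0, 168.0], [537.0, 184.0], [508.0, 363.0]]
top line [467.7 310.6] [ 0.  13.7] yaw -88.02 [[461.0, 310.0], [461.0, 310.0], [475.0, 311.0], [475.0, 311.0]]
bolt [[0.502 0.5  ]]
nut [[0.425 0.48 ]]
pencil [[0.48  0.039]]
side ply [467.2 234.2] [188.7 321.8] yaw 6.18 [[356.0, 384.0], [391.0, 64.0], [578.0, 84.0], [544.0, 404.0]]
side flat [473.1 268.6] [101.6 183.5] yaw 9.14 [[408.0, 351.0], [438.0, 170.0], [538.0, 186.0], [509.0, 367.0]]
side line [441.1 307.6] [ 3.4 46.6] yaw -80.34 [[418.0, 305.0], [418.0, 302.0], [464.0, 310.0], [464.0, 313.0]]
bolt [[0.499 0.518]]
nut [[0.426 0.479]]
pencil [[0.489 0.006]]
```

```bash
python3 -c "
import cv2,numpy as np
a=cv2.imread('pics/top1.png');b=cv2.imread('pics/side1.png');print(a.shape,b.shape)"
```

```text
(510, 750, 3) (480, 660, 3)
```

View pics/top1.png

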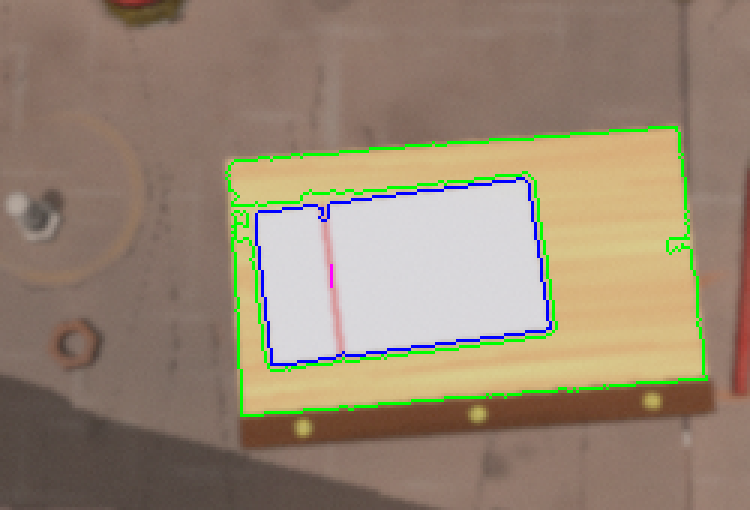

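View pics/side1.png

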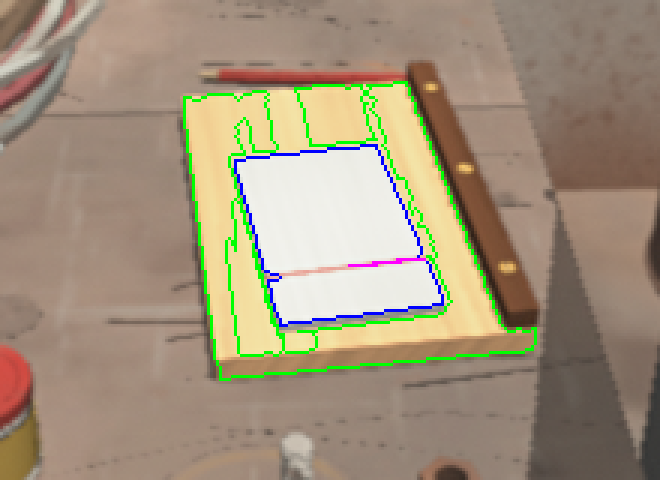

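```bash
cat >> h.py <<'E'
A=np.radians(6.2);B0=np.array([.4763,.2249])
EX=np.array([np.cos(A),np.sin(A)]);EY=np.array([-np.sin(A),np.cos(A)])
def state():
    o=get_obs();p=o["tool_pos"];d=p[:2]-B0
    print("t",round(o["time_s"],2),"board",np.round([d@EX*1e3,d@EY*1e3],1),"z",round(p[2]*1e3,1),"rot",np.round(o["tool_rot"],2),"F",np.round(o["force"],1),"w",round(o["grip_width"],3),"q",np.round(o["qpos"],0))
    return o
def to(bx,by,z,yaw=186.2,o=None):
    o=o or get_obs();Rt=R.from_euler('xyz',o["tool_rot"],degrees=True)
    w=np.r_[B0+bx/1e3*EX+by/1e3*EY,z/1e3]
    t=Rt.inv().apply(w-o["tool_pos"]);rv=(Rt.inv()*R.from_euler('xyz',[180,0,yaw],degrees=True)).as_rotvec(degrees=True)
    print("to",(bx,by,z),np.round(t,4).tolist(),np.round(rv,2).tolist())
E
python3 -c "
from h import *
o=state();to(76,41,150);to(76,41,22)"
```

```text
t 1.1 board [-213.9  412.6] z 192.5 rot [180.    0.  160.3] F [1.  0.1 0.3] w 0.087 q [-69.  18.  -4.  83.   1.  79.  -3.]
to (76, 41, 150) [-0.423, -0.2077, 0.0425] [0.0, 0.0, -25.9]
to (76, 41, 22) [-0.423, -0.2077, 0.1705] [0.0, 0.0, -25.9]
```

arm_command([
  [[-0.423,-0.208,0.042,0,0,-25.9,-1],[-0.423,-0.208,0.042,0,0,-25.9,-1],[-0.423,-0.208,0.042,0,0,-25.9,-1],[-0.423,-0.208,0.042,0,0,-25.9,-1],[-0.423,-0.208,0.042,0,0,-25.9,-1],[-0.423,-0.208,0.042,0,0,-25.9,-1],[-0.423,-0.208,0.042,0,0,-25.9,-1],[-0.423,-0.208,0.042,0,0,-25.9,-1],[-0.423,-0.208,0.042,0,0,-25.9,-1],[-0.423,-0.208,0.042,0,0,-25.9,-1]],
])

```text
time_s: 2.1
tool_pos: [0.5505, 0.2683, 0.1503]
tool_rot: [-179.9, 0.1, -174.1]
force: [0.1, -0.6, 0.7]
grip_width: 0.0872
```

```bash
python3 -c "
from h import *
o=state();to(76,41,60);to(76,41,21.5)"
```

```text
t 2.1 board [78.4 35.2] z 150.3 rot [-1.7987e+02  8.0000e-02 -1.7412e+02] F [ 0.1 -0.6  0.7] w 0.087 q [-36.  15.   9.  92.  -2.  73.  69.]
to (76, 41, 60) [0.0026, 0.006, 0.0903] [-0.13, 0.08, -0.32]
to (76, 41, 21.5) [0.0026, 0.0061, 0.1288] [-0.13, 0.08, -0.32]
```

arm_command([
  [[0.0,0.0,0.03,0,0,0,-1],[0.0,0.0,0.06,0,0,0,-1],[0.0,0.0,0.09,0,0,0,-1],[0.0,0.0,0.11,0,0,0,-1],[0.0,0.0,0.11,0,0,0,-1]],
])

```text
time_s: 2.6
tool_pos: [0.5447, 0.2723, 0.0371]
tool_rot: [-179.9, -0.3, -173.8]
force: [-0.4, 0.1, -0.2]
grip_width: 0.087
```

```bash
python3 -c "
from h import *
o=state();to(76,41,21.5)
r=read_camera('side');cv2.imwrite('pics/s2.png',r['img'][:,:,::-1])"
```

```text
t 2.6 board [73.1 39.7] z 37.1 rot [-179.85   -0.34 -173.8 ] F [-0.4  0.1 -0.2] w 0.087 q [-36.  21.   8.  99.  -3.  61.  70.]
to (76, 41, 21.5) [-0.003, 0.0013, 0.0156] [-0.15, -0.34, 0.0]
```

View pics/s2.png

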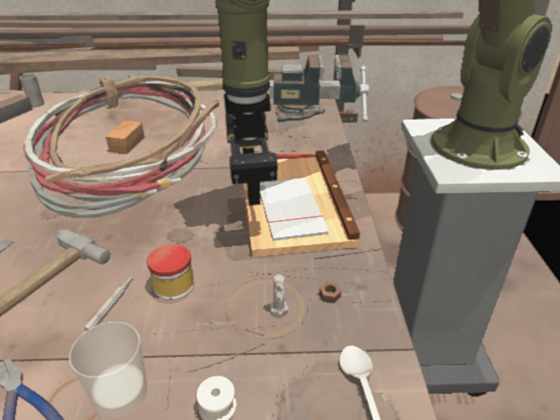

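The left finger (about 253,190) is just off the flat's far edge, above the board. I lower it to the board.

arm_command([
  [[-0.003,0.001,0.008,0,0,0,-1],[-0.003,0.001,0.015,0,0,0,-1],[-0.003,0.001,0.015,0,0,0,-1],[-0.003,0.001,0.015,0,0,0,-1]],
])

```text
time_s: 3.05
tool_pos: [0.5503, 0.275, 0.0258]
tool_rot: [180.0, 0.0, -173.8]
force: [-0.1, 0.7, 0.1]
grip_width: 0.0868
```

```bash
python3 -c "
from h import *
o=state();to(24,41,21.5)"
```

```text
t 3.05 board [79.  41.8] z 25.8 rot [ 1.7999e+02  2.0000e-02 -1.7380e+02] F [-0.1  0.7  0.1] w 0.087 q [-36.  22.   8.  99.  -4.  59.  70.]
to (24, 41, 21.5) [0.055, -0.0008, 0.0043] [0.01, 0.02, 0.0]
```

arm_command([
  [[0,0,0.003,0,0,0,-1],[0,0,0.003,0,0,0,-1],[0,0,0.003,0,0,0,-1]],
])

```text
time_s: 3.35
tool_pos: [0.5501, 0.2749, 0.0226]
tool_rot: [180.0, 0.0, -173.8]
force: [-0.3, -0.7, -0.5]
grip_width: 0.087
```

```bash
python3 -c "
from h import *
o=state();to(24,41,21.5)"
```

```text
t 3.35 board [78.8 41.8] z 22.6 rot [ 1.7999e+02  1.0000e-02 -1.7380e+02] F [-0.3 -0.7 -0.5] w 0.087 q [-36.  22.   8.  99.  -4.  59.  70.]
to (24, 41, 21.5) [0.0548, -0.0008, 0.0011] [0.01, 0.01, 0.0]
```

Now I push toward the fence at about 50 mm/s.

arm_command([
  [[0.005,0,0.001,0,0,0,-1],[0.01,0,0.001,0,0,0,-1],[0.015,0,0.001,0,0,0,-1],[0.02,0,0.001,0,0,0,-1],[0.025,0,0.001,0,0,0,-1],[0.03,0,0.001,0,0,0,-1],[0.034,0,0.001,0,0,0,-1],[0.038,0,0.001,0,0,0,-1],[0.042,0,0.001,0,0,0,-1],[0.045,0,0.001,0,0,0,-1]],
])

```text
time_s: 4.35
tool_pos: [0.5051, 0.27, 0.0215]
tool_rot: [180.0, 0.0, -173.8]
force: [0.9, -1.6, -0.1]
grip_width: 0.0869
```

```bash
python3 -c "
from h import *
o=state();to(24,41,21.5)
r,P,W,L,rect=measure('top','t3')
cv2.imwrite('pics/t3b.png',cv2.resize(r['img'][140:310,150:400],None,fx=3,fy=3)[:,:,::-1])"
```

```text
t 4.35 board [33.5 41.7] z 21.5 rot [ 180.     0.  -173.8] F [ 0.9 -1.6 -0.1] w 0.087 q [-37.  17.   8. 105.  -3.  57.  68.]
to (24, 41, 21.5) [0.0095, -0.0007, -0.0] [0.0, 0.0, 0.0]
```

View pics/t3b.png

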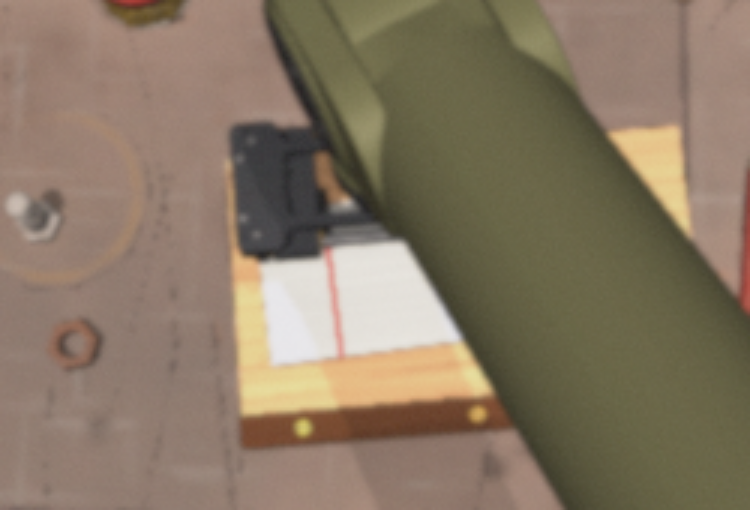

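The flat's near edge is still at (271,363)–(341,356), so it hasn't moved even though the fingers should have met it. I check from the side.

```bash
python3 -c "
from h import *
o=state()
r=read_camera('side')
cv2.imwrite('pics/s3.png',cv2.resize(r['img'][130:280,200:400],None,fx=4,fy=4)[:,:,::-1])"
```

```text
t 4.4 board [33.  41.8] z 21.4 rot [ 1.8000e+02 -3.0000e-02 -1.7378e+02] F [ 0.2 -0.9  1. ] w 0.087 q [-37.  17.   8. 105.  -3.  57.  68.]
```

View pics/s3.png

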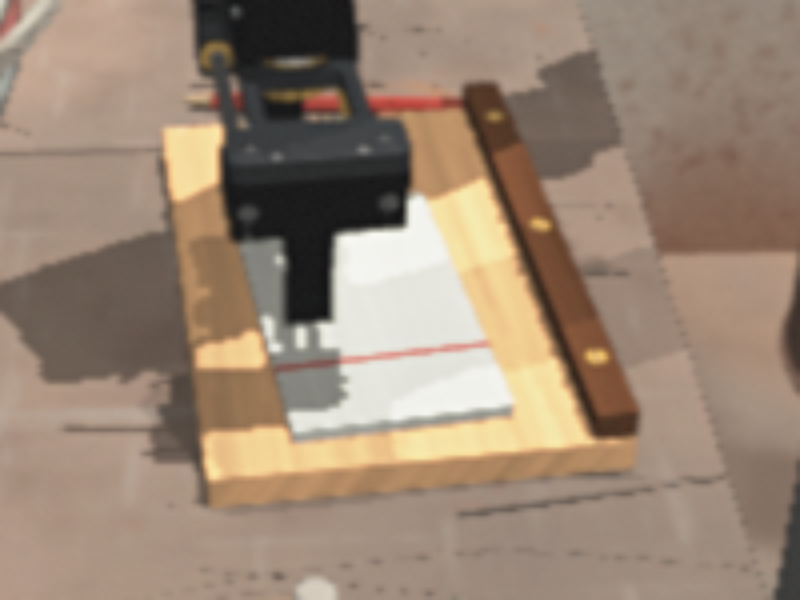

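The finger is hovering above the flat, with its reflection visible below the tip at about (310,320). So with the jaws open, the tips are higher than the reported TCP. I measure the tip from depth.

```bash
python3 -c "
from h import *
r=read_camera('side');Z=r['z_map'];K=r['K']
M=R.from_euler('xyz',r['attitude'],degrees=True).as_matrix()
for u in(274,277,280,240+0):
  for v in range(196,226,2):
    z=Z[v,u];p=np.array(r['origin'])+M@np.array([(u-K[0,2])/K[0,0]*z,(v-K[1,2])/K[1,1]*z,z])
    d=p[:2]-B0
    print(u,v,r['img'][v,u],np.round([d@EX*1e3,d@EY*1e3,p[2]*1e3],1))
"
```

```text
274 196 [27 26 28] [39.  98.  87.3]
274 198 [25 25 25] [38.7 95.2 81.2]
274 200 [28 29 30] [38.7 94.9 76.7]
274 202 [27 26 27] [38.5 93.1 71.1]
274 204 [23 24 23] [38.6 93.4 67. ]
274 206 [27 27 27] [38.7 94.3 63.3]
274 208 [23 23 24] [38.7 93.8 58.7]
274 210 [78 78 74] [38.6 92.6 53.4]
274 212 [203 202 192] [34.9 60.8 25.5]
274 214 [222 223 209] [35.5 65.3 24.2]
274 216 [208 208 196] [36.5 74.  26. ]
274 218 [133 133 126] [37.4 80.9 26.7]
274 220 [132 123 116] [38.  85.6 25.7]
274 222 [132 109 102] [38.9 92.  26. ]
274 224 [135 135 127] [39.6 97.6 25.8]
277 196 [27 26 27] [33.7 98.2 86.9]
277 198 [27 27 28] [33.3 94.7 80.3]
277 200 [25 25 27] [33.2 93.2 75. ]
277 202 [27 27 27] [33.2 93.  70.6]
277 204 [26 25 27] [32.8 89.7 63.9]
277 206 [28 29 29] [33.4 94.3 62.9]
277 208 [23 23 23] [33.4 94.5 58.6]
277 210 [69 68 65] [33.2 92.6 52.8]
277 212 [128 128 122] [29.1 60.2 24.5]
277 214 [137 138 130] [30.  66.8 24.7]
277 216 [140 139 132] [31.2 75.7 26.8]
277 218 [134 135 128] [31.7 79.7 25.2]
277 220 [132 104  98] [32.5 85.4 24.9]
277 222 [136 130 123] [33.4 92.  25.4]
277 224 [136 136 
[... 470 characters left out ...]
80 220 [127  88  83] [26.9 84.8 23.8]
280 222 [133 128 122] [28.  93.2 25.7]
280 224 [133 133 125] [28.8 99.2 25.8]
240 196 [104  91  82] [ 93.  -41.3  -1.6]
240 198 [105  91  81] [ 93.6 -31.5   0.1]
240 200 [106  92  82] [ 94.  -26.3  -1.2]
240 202 [105  91  82] [ 94.5 -19.2  -1.2]
240 204 [104  91  81] [ 95.  -12.5  -1.4]
240 206 [104  90  81] [95.4 -5.5 -1.4]
240 208 [103  90  80] [95.9  1.9 -1.1]
240 210 [101  87  78] [96.4 10.2  0. ]
240 212 [99 85 76] [96.8 15.1 -1.3]
240 214 [98 83 74] [97.4 25.6  1.6]
240 216 [99 84 75] [97.8 29.8 -0.1]
240 218 [99 84 74] [98.2 34.2 -1.6]
240 220 [99 86 76] [98.6 41.6 -0.9]
240 222 [103  90  81] [99.  47.5 -1.2]
240 224 [146 123 110] [99.5 56.9  1.2]
```

The dark finger ends near z≈52 mm, although the reported TCP is at 21.5 mm. Before descending further, I lift and check how the tip height changes with jaw opening.

arm_command([
  [[0,0,-0.03,0,0,0,-1],[0,0,-0.06,0,0,0,-0.2],[0,0,-0.06,0,0,0,-0.2],[0,0,-0.06,0,0,0,-0.2],[0,0,-0.06,0,0,0,-0.2],[0,0,-0.06,0,0,0,-0.2]],
])

```text
time_s: 5.1
tool_pos: [0.5046, 0.2695, 0.0802]
tool_rot: [-179.9, -0.1, -173.8]
force: [-0.3, -1.2, -0.3]
grip_width: 0.0564
```

```bash
python3 -c "
from h import *
o=state()
r=read_camera('side')
Z=r['z_map'];K=r['K']
M=R.from_euler('xyz',r['attitude'],degrees=True).as_matrix()
v,u=np.mgrid[100:260,200:400];z=Z[100:260,200:400]
p=np.stack([(u-K[0,2])/K[0,0]*z,(v-K[1,2])/K[1,1]*z,z],-1)@M.T+r['origin']
d=p[...,:2]-B0;bx,by=d@EX*1e3,d@EY*1e3;h=p[...,2]*1e3
m=(h>34)&(h<120)&(abs(bx-33)<30)&(by>0)
print('lowest finger pts');i=np.argsort(h[m])[:12];print(np.round(np.c_[u[m],v[m],bx[m],by[m],h[m]][i],0))
cv2.imwrite('pics/s4.png',cv2.resize(r['img'][100:280,180:400],None,fx=3.4,fy=3.3)[:,:,::-1])"
```

```text
t 5.1 board [33.  41.3] z 80.2 rot [-1.7994e+02 -1.1000e-01 -1.7380e+02] F [-0.3 -1.2 -0.3] w 0.056 q [-38.  14.   8. 103.  -2.  64.  67.]
lowest finger pts
[[267. 160.  41.  11. 110.]
 [276. 178.  32.  77. 110.]
 [274. 178.  36.  77. 110.]
 [268. 160.  39.  13. 110.]
 [266. 160.  43.  13. 111.]
 [280. 177.  25.  76. 111.]
 [273. 178.  38.  77. 111.]
 [275. 178.  34.  78. 111.]
 [272. 178.  40.  77. 111.]
 [267. 159.  41.  11. 112.]
 [271. 178.  41.  78. 112.]
 [268. 159.  39.  12. 112.]]
```

View pics/s4.png

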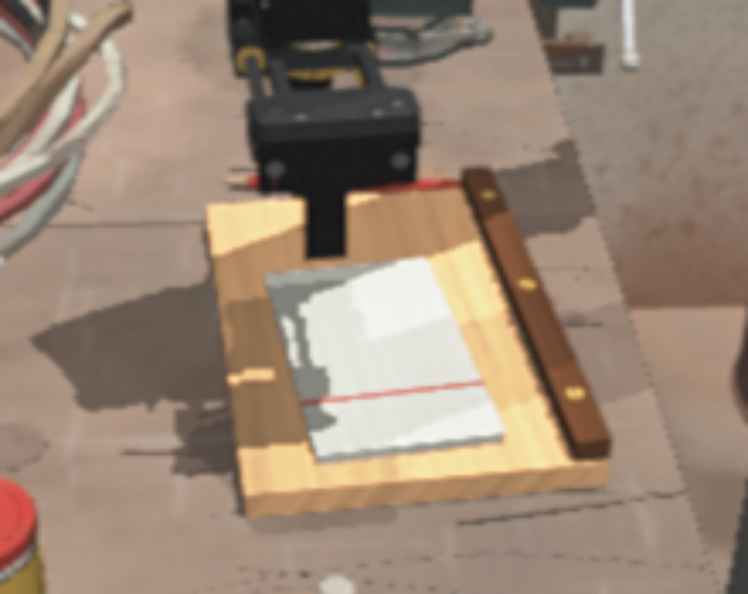

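The jaws stay level as they close: the tip is at z≈110 with the TCP reported at 80. That is a steady ~30 mm offset in height, while x and y agree with the reading. I'll start over from beyond the far edge, descend by camera and force, and aim for a reported z of about −8 mm.

arm_command([
  [[-0.046,0,0,0,0,0,-1],[-0.046,0,0,0,0,0,-1],[-0.046,0,0.02,0,0,0,-1],[-0.046,0,0.04,0,0,0,-1],[-0.046,0,0.06,0,0,0,-1],[-0.046,0,0.07,0,0,0,-1],[-0.046,0,0.074,0,0,0,-1],[-0.046,0,0.074,0,0,0,-1]],
])

```text
time_s: 5.95
tool_pos: [0.551, 0.2749, 0.0073]
tool_rot: [-180.0, -0.0, -173.8]
force: [0.4, -1.3, 0.8]
grip_width: 0.0865
```

```bash
cat >> h.py <<'E'
def tip(tag=None):
    o=state();p0=o["tool_pos"];d=p0[:2]-B0;cx,cy=d@EX*1e3,d@EY*1e3
    r=read_camera('side');Z=r['z_map'];K=r['K']
    M=R.from_euler('xyz',r['attitude'],degrees=True).as_matrix()
    v,u=np.mgrid[0:420,0:560]
    p=np.stack([(u-K[0,2])/K[0,0]*Z,(v-K[1,2])/K[1,1]*Z,Z],-1)@M.T+r['origin']
    d=p[...,:2]-B0;bx,by=d@EX*1e3,d@EY*1e3;h=p[...,2]*1e3
    m=(r['img'].max(-1)<50)&(abs(bx-cx)<25)&(abs(by-cy)<80)&(h<150)
    i=np.argsort(h[m])[:40]
    print("tip z",np.round(h[m][i][[0,10,30]],1),"bx",np.round([bx[m][i].min(),bx[m][i].max()],1),"by",np.round([by[m][i].min(),by[m][i].max()],1))
    if tag: cv2.imwrite(f'pics/{tag}.png',cv2.resize(r['img'][130:280,200:400],None,fx=4,fy=4)[:,:,::-1])
E
python3 -c "
from h import *
tip('s5')"
```

```text
t 5.95 board [79.6 41.7] z 7.3 rot [-1.7999e+02 -3.0000e-02 -1.7380e+02] F [ 0.4 -1.3  0.8] w 0.087 q [-36.  23.   8. 100.  -4.  58.  70.]
tip z [38.5 41.9 46.1] bx [72.9 89.3] by [90.4 95.4]
```

View pics/s5.png

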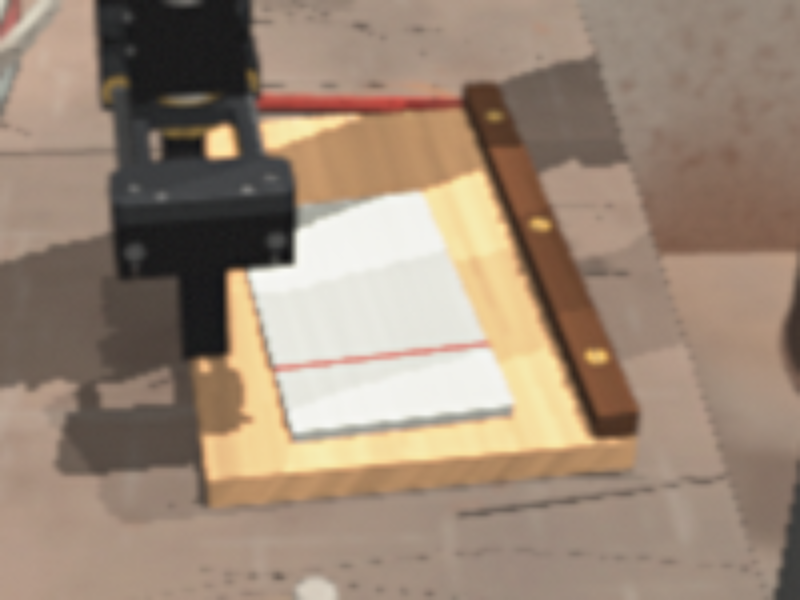

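The finger shows a tip at (205,355) in the crop, still above the board: depth gives z≈38 with 7 reported. I lower it a further 15 mm, gently.

arm_command([
  [[0.006,0,0.004,0,0,0,-1],[0.006,0,0.008,0,0,0,-1],[0.006,0,0.011,0,0,0,-1],[0.006,0,0.013,0,0,0,-1],[0.006,0,0.015,0,0,0,-1],[0.006,0,0.015,0,0,0,-1]],
])

```text
time_s: 6.6
tool_pos: [0.5451, 0.2742, -0.0079]
tool_rot: [-180.0, -0.0, -173.8]
force: [-0.3, -0.8, -1.0]
grip_width: 0.0871
```

```bash
python3 -c "
from h import *
tip('s6')"
```

```text
t 6.6 board [73.7 41.6] z -7.9 rot [-1.7999e+02 -2.0000e-02 -1.7380e+02] F [-0.3 -0.8 -1. ] w 0.087 q [-36.  23.   8. 101.  -4.  56.  70.]
tip z [24.7 27.4 31.8] bx [66.1 82.6] by [90.6 95. ]
```

View pics/s6.png

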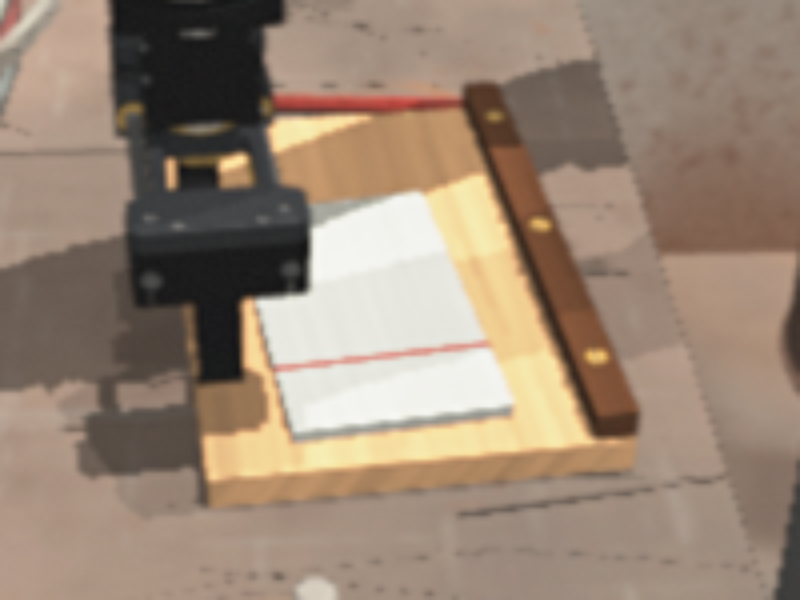

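arm_command([
  [[0.0,0,0.0015,0,0,0,-1],[0.005,0,0.0015,0,0,0,-1],[0.008,0,0.0015,0,0,0,-1],[0.011,0,0.0015,0,0,0,-1],[0.014,0,0.0015,0,0,0,-1],[0.017,0,0.0015,0,0,0,-1],[0.02,0,0.0015,0,0,0,-1],[0.023,0,0.0015,0,0,0,-1],[0.026,0,0.0015,0,0,0,-1],[0.029,0,0.0015,0,0,0,-1]],
])

```text
time_s: 7.65
tool_pos: [0.5164, 0.2714, -0.0089]
tool_rot: [180.0, 0.0, -173.8]
force: [2.7, 0.4, -0.7]
grip_width: 0.0869
```

```bash
python3 -c "
from h import *
tip('s7')"
```

```text
t 7.65 board [44.9 41.9] z -8.9 rot [ 1.7998e+02  4.0000e-02 -1.7380e+02] F [ 2.7  0.4 -0.7] w 0.087 q [-37.  21.   8. 105.  -3.  54.  69.]
tip z [23.8 26.6 31. ] bx [36.9 53.7] by [90.3 95.6]
```

View pics/s7.png

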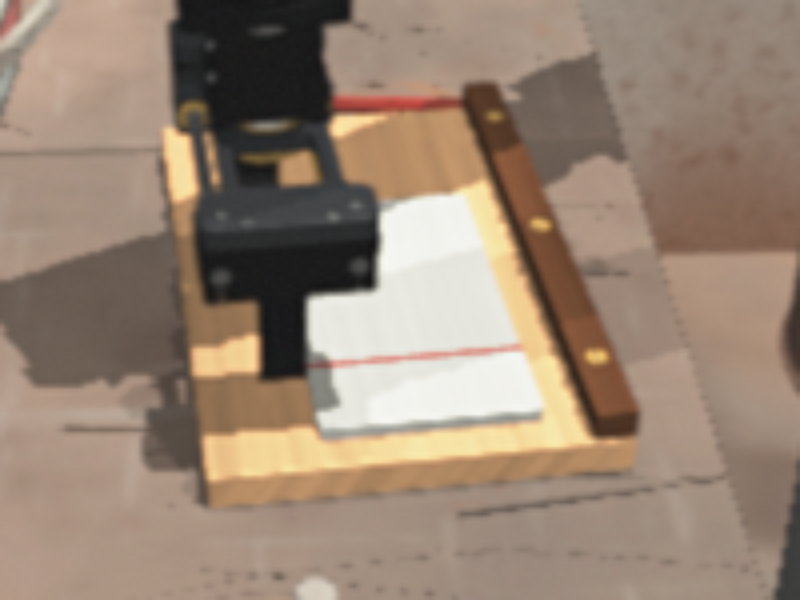

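It's pushing properly now: force is 2.7 N, the flat sits against the finger and its edge is turning parallel to the fence. I continue.

arm_command([
  [[0.003,0,0,0,0,0,-1],[0.006,0,0,0,0,0,-1],[0.009,0,0,0,0,0,-1],[0.012,0,0,0,0,0,-1],[0.015,0,0,0,0,0,-1],[0.017,0,0,0,0,0,-1],[0.019,0,0,0,0,0,-1],[0.0195,0,0,0,0,0,-1]],
])

```text
time_s: 8.5
tool_pos: [0.4977, 0.2691, -0.0088]
tool_rot: [180.0, 0.1, -173.8]
force: [5.4, 0.3, -1.1]
grip_width: 0.0872
```

```bash
python3 -c "
from h import *
tip('s8')"
```

```text
t 8.5 board [26.  41.6] z -8.8 rot [ 1.7998e+02  1.0000e-01 -1.7383e+02] F [ 5.4  0.3 -1.1] w 0.087 q [-38.  19.   8. 108.  -3.  54.  68.]
tip z [23.5 26.4 30.9] bx [18.5 35.5] by [90.6 94.7]
```

View pics/s8.png

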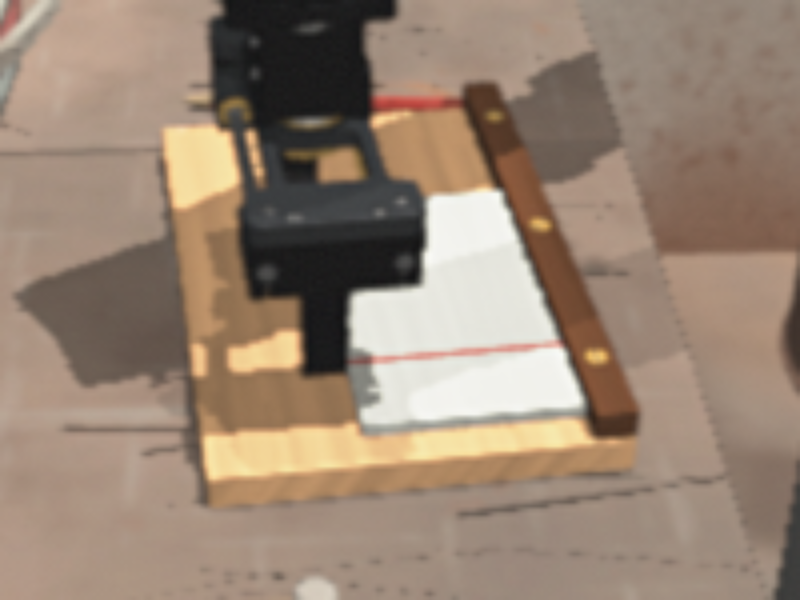

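It's against the fence (force up to 5.4 N, no gap visible). Now I back off, lift, close the jaws and go to the right end.

arm_command([
  [[-0.01,0,0,0,0,0,-1],[-0.01,0,0,0,0,0,-1],[-0.01,0,-0.04,0,0,0,0.5],[-0.01,0,-0.06,0,0,0,1],[0.02,-0.04,-0.06,0,0,0,1],[0.045,-0.08,-0.06,0,0,0,1],[0.066,-0.12,-0.06,0,0,0,1],[0.066,-0.12,-0.06,0,0,0,1],[0.066,-0.12,-0.06,0,0,0,1],[0.066,-0.12,-0.06,0,0,0,1]],
])

```text
time_s: 9.55
tool_pos: [0.4444, 0.144, 0.0511]
tool_rot: [180.0, -0.0, -173.7]
force: [0.2, 0.2, -0.2]
grip_width: 0.0307
```

```bash
python3 -c "
from h import *
tip('s9');to(-40,-78,-8.5)
r,P,W,L,rect=measure('top','t9')
for k,Q in(('flat',W),('line',L)):
        c,s,a,b=rect(Q);print(k,c.round(1),np.round(s,1),'yaw',round(a,2))
        q=(b/1e3-B0)@np.c_[EX,EY]*1e3;print(q.round(1).tolist())
cv2.imwrite('pics/t9b.png',cv2.resize(r['img'][140:310,150:420],None,fx=2.9,fy=3)[:,:,::-1])"
```

```text
t 9.55 board [-40.4 -77. ] z 51.1 rot [ 179.97   -0.   -173.72] F [ 0.2  0.2 -0.2] w 0.031 q [-32.   3.  12. 118.  -1.  59.  76.]
tip z [83.  85.7 88.8] bx [-49.7 -31.2] by [-96.4 -51.6]
to (-40, -78, -8.5) [-0.0003, -0.0012, 0.0595] [0.02, -0.0, 0.11]
flat [436.8 264.5] [101.7 181.1] yaw 6.03
[[-85.6, 134.3], [-86.1, -46.8], [15.6, -47.1], [16.1, 134.0]]
line [463.8 312.4] [0.  5.9] yaw -88.0
[[-5.9, 88.6], [-5.9, 88.6], [-0.1, 88.1], [-0.1, 88.1]]
```

View pics/s9.png

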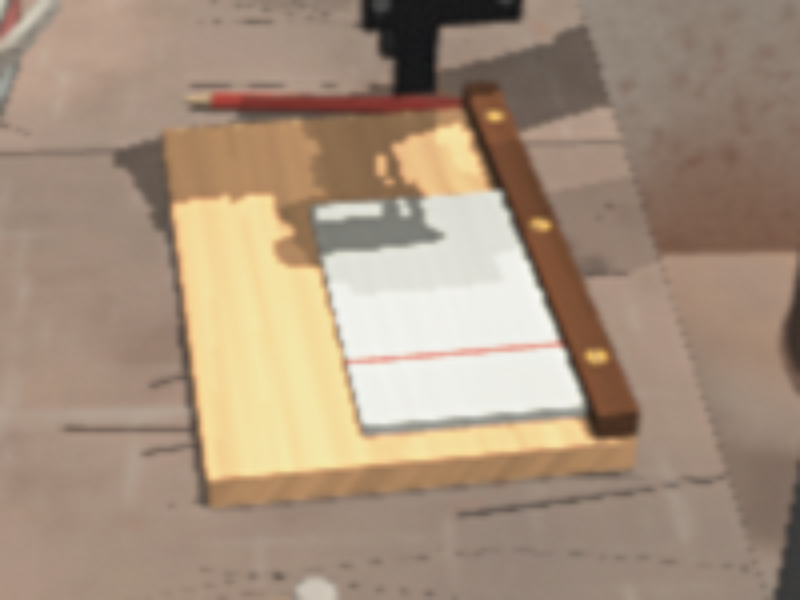

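View pics/t9b.png

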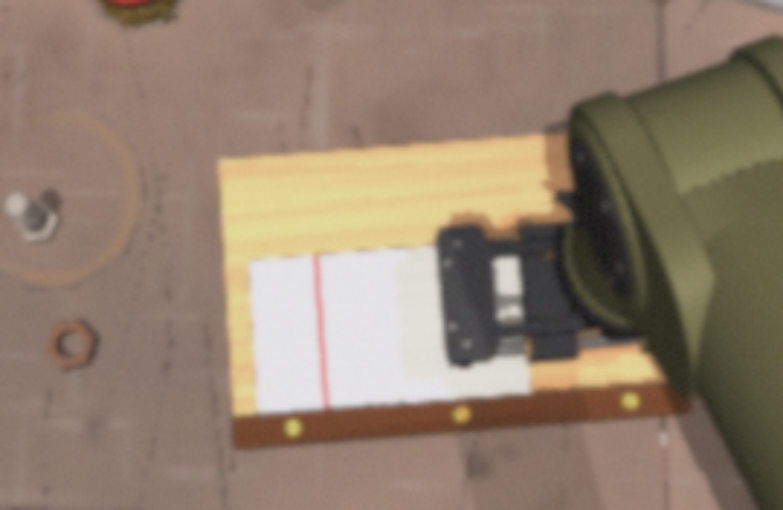

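The flat is flush on the fence (measured yaw 6.03° against the board's 6.2°), with the line at board y ≈ 88.5, so about 61.5 mm remain. I finish closing the jaws and descend behind its right end.

arm_command([
  [[0,-0.001,0,0,0,0,1],[0,-0.001,0,0,0,0,1],[0,-0.001,0.02,0,0,0,1],[0,-0.001,0.035,0,0,0,1],[0,-0.001,0.045,0,0,0,1],[0,-0.001,0.053,0,0,0,1],[0,-0.001,0.058,0,0,0,1],[0,-0.001,0.06,0,0,0,1],[0,-0.001,0.06,0,0,0,1]],
])

```text
time_s: 10.55
tool_pos: [0.4446, 0.1417, -0.009]
tool_rot: [180.0, 0.0, -173.8]
force: [-0.8, 0.2, -0.1]
grip_width: 0.0004
```

```bash
python3 -c "
from h import *
tip('s10')"
```

```text
t 10.55 board [-40.5 -79.2] z -9.0 rot [ 1.800e+02  1.000e-02 -1.738e+02] F [-0.8  0.2 -0.1] w 0.0 q [-32.   8.  12. 121.  -2.  51.  77.]
tip z [22.9 26.4 32.3] bx [-48.3 -28.5] by [-74.4 -68.3]
```

View pics/s10.png

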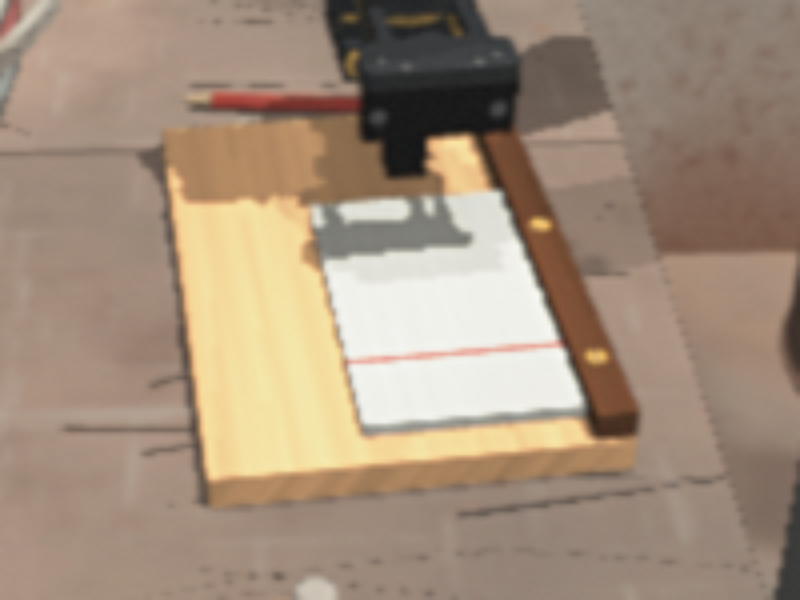

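arm_command([
  [[0,0.006,0,0,0,0,1],[0,0.012,0,0,0,0,1],[0,0.017,0,0,0,0,1],[0,0.021,0,0,0,0,1],[0,0.025,0,0,0,0,1],[0,0.029,0,0,0,0,1],[0,0.033,0,0,0,0,1],[0,0.037,0,0,0,0,1],[0,0.041,0,0,0,0,1],[0,0.045,0,0,0,0,1]],
])

```text
time_s: 11.6
tool_pos: [0.4396, 0.1865, -0.009]
tool_rot: [-180.0, 0.0, -173.8]
force: [-0.4, -4.3, 2.4]
grip_width: 0.0001
```

```bash
cat >> h.py <<'E'
def line(tag=None):
    # red line & board left edge in the side picture, board frame
    r=read_camera('side');hsv=cv2.cvtColor(r['img'],cv2.COLOR_RGB2HSV).astype(int);H,S,V=[hsv[...,i] for i in range(3)]
    v,u=np.nonzero(((H<9)|(H>168))&(S>30)&(V>150))
    q=(toplane(r,np.c_[u,v],.026)-B0)@np.c_[EX,EY]*1e3
    k=(abs(q[:,0]+35)<50)&(q[:,1]>60)&(q[:,1]<180)
    c=q[k]; med=np.median(c[:,1]);c=c[abs(c[:,1]-med)<8]
    f=np.polyfit(c[:,0],c[:,1],1);print("red line n",len(c),"y at x=-35:",np.polyval(f,-35).round(1),"slope",f[0].round(3),"xr",c[:,0].min().round(0),c[:,0].max().round(0))
    # board top-left edge: ply brightness step on rows from top face to end face at bx 20..80
    es=[]
    for bx in range(25,75,4):
        yy=np.arange(120,175,.5);w=np.c_[B0+bx/1e3*EX+yy[:,None]/1e3*EY,np.full(len(yy),.018)]
        M=R.from_euler('xyz',r['attitude'],degrees=True).as_matrix();pc=(w-np.array(r['origin']))@M
        uv=pc[:,:2]/pc[:,2:]*[r['K'][0,0],r['K'][1,1]]+[r['K'][0,2],r['K'][1,2]]
        g=cv2.remap(r['img'].astype(np.float32).sum(-1),uv[:,0].astype(np.float32)[None],uv[:,1].astype(np.float32)[None],cv2.INTER_LINEAR)[0]
        es.append(yy[:-8][np.argmin(g[8:]-g[:-8])]+2)
    print("board end y (top edge)",np.round(es,1),"median",np.median(es))
    if tag: cv2.imwrite(f'pics/{tag}.png',cv2.resize(r['img'][130:280,200:400],None,fx=4,fy=4)[:,:,::-1])
E
python3 -c "
from h import *
tip();line('s11')"
```

```text
t 11.6 board [-40.6 -34.2] z -9.0 rot [-179.99    0.   -173.82] F [-0.4 -4.3  2.4] w 0.0 q [-35.   9.  10. 120.  -2.  51.  72.]
tip z [27.7 30.8 35.1] bx [-48.2 -29.2] by [-40.4 -23.5]
red line n 84 y at x=-35: 109.9 slope -0.008 xr -83.0 14.0
board end y (top edge) [154.  153.5 153.  152.5 153.  154.  153.5 153.  152.5 154.  153.5 153.
 152.5] median 153.0
```

View pics/s11.png

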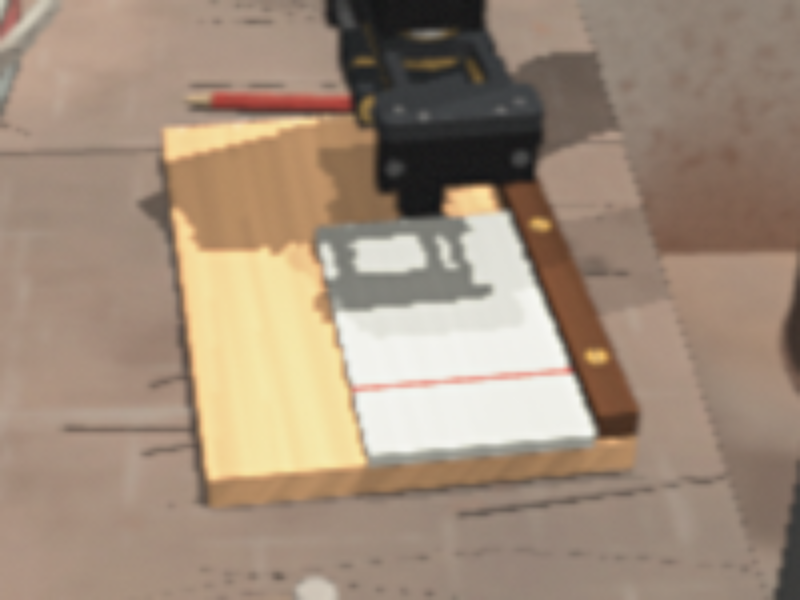

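It slides along the fence with about 4 N. The side camera puts the line at 109.9 and the board end at 153, so 43 mm remain. I push 36 mm, then re-measure.

arm_command([
  [[0,0.004,0,0,0,0,1],[0,0.008,0,0,0,0,1],[0,0.012,0,0,0,0,1],[0,0.016,0,0,0,0,1],[0,0.02,0,0,0,0,1],[0,0.024,0,0,0,0,1],[0,0.028,0,0,0,0,1],[0,0.032,0,0,0,0,1],[0,0.035,0,0,0,0,1],[0,0.036,0,0,0,0,1]],
])

```text
time_s: 12.7
tool_pos: [0.4356, 0.2227, -0.0091]
tool_rot: [180.0, 0.0, -173.8]
force: [1.3, -4.5, 1.9]
grip_width: 0.0005
```

```bash
python3 -c "
from h import *
tip();line('s12')
r=read_camera('top');cv2.imwrite('pics/t12.png',cv2.resize(r['img'][170:300,190:340],None,fx=4,fy=4)[:,:,::-1])"
```

```text
t 12.7 board [-40.7   2.2] z -9.1 rot [ 1.7999e+02  1.0000e-02 -1.7377e+02] F [ 1.3 -4.5  1.9] w 0.0 q [-38.  11.   8. 118.  -2.  51.  68.]
tip z [27.7 30.  35. ] bx [-47.8 -29. ] by [ 7.4 12.9]
red line n 85 y at x=-35: 145.4 slope -0.006 xr -84.0 15.0
board end y (top edge) [154.  153.5 153.  152.5 153.  154.  153.5 153.  152.5 154.  153.5 153.
 152.5] median 153.0
```

View pics/s12.png

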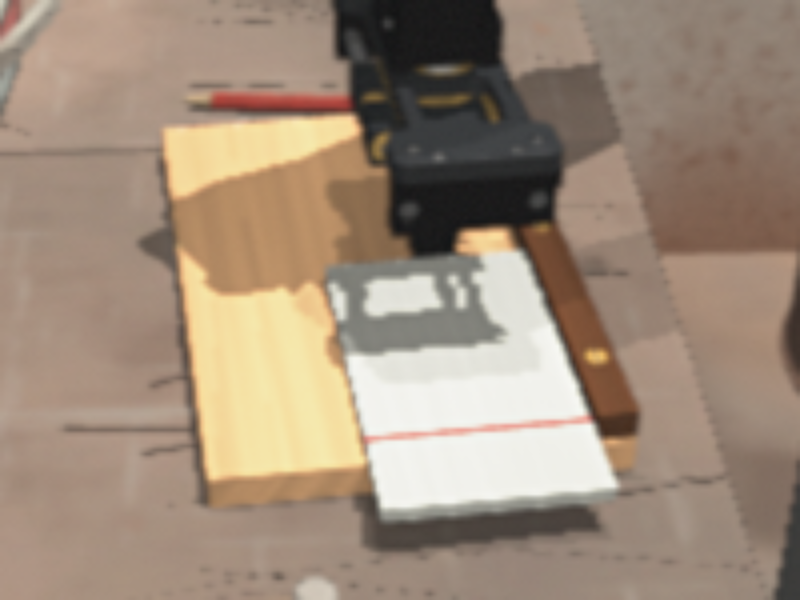

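View pics/t12.png

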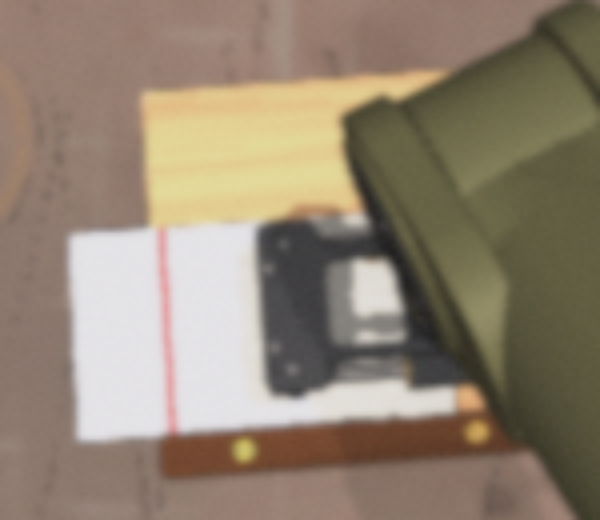

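```bash
cat >> h.py <<'E'
def proj(r,w):
    M=R.from_euler('xyz',r['attitude'],degrees=True).as_matrix();pc=(w-np.array(r['origin']))@M
    return pc[:,:2]/pc[:,2:]*[r['K'][0,0],r['K'][1,1]]+[r['K'][0,2],r['K'][1,2]]
def prof(r,bx,yy,z):
    uv=proj(r,np.c_[B0+bx/1e3*EX+yy[:,None]/1e3*EY,np.full(len(yy),z)]).astype(np.float32)
    return cv2.remap(r['img'].astype(np.float32),uv[:,0][None],uv[:,1][None],cv2.INTER_LINEAR)[0]
def topcheck(lo=120,hi=175):
    r=read_camera('top');e=[];l=[];f=[]
    yy=np.arange(lo,hi,.25)
    for bx in range(25,80,4):
        p=prof(r,bx,yy,.018);g=p[:,0]-p[:,2]
        t=(np.median(g[:30])+np.median(g[-30:]))/2;e.append(yy[np.argmax(g<t)])
    for bx in range(-75,10,5):
        p=prof(r,bx,yy,.026);g=p[:,0]-p[:,1:].mean(1);g=g-np.median(g)
        k=np.argmax(g);s=slice(max(0,k-12),k+13);l.append((bx,(yy[s]*g[s].clip(0)).sum()/g[s].clip(0).sum()))
    l=np.array(l);print("TOP end",np.round([np.median(e),np.std(e)],2),"line y@-35",np.median(l[:,1]).round(2),"slope",np.polyfit(*l.T,1)[0].round(4),"std",l[:,1].std().round(2))
    print("   line - end =",(np.median(l[:,1])-np.median(e)).round(2))
E
python3 -c "
from h import *
topcheck()"
```

```text
TOP end [150.75   0.32] line y@-35 144.08 slope -0.0085 std 0.37
   line - end = -6.67
```

Remaining distance: 6.7 mm by the top camera, 7.6 mm by the side. I push 7 mm, then withdraw.

arm_command([
  [[0,0.002,0,0,0,0,1],[0,0.004,0,0,0,0,1],[0,0.006,0,0,0,0,1],[0,0.007,0,0,0,0,1],[0,0.007,0,0,0,0,1],[0,-0.005,0,0,0,0,1],[0,-0.015,0,0,0,0,1],[0,-0.02,-0.03,0,0,0,1],[0,-0.02,-0.07,0,0,0,1],[0,-0.02,-0.1,0,0,0,1]],
])

```text
time_s: 13.9
tool_pos: [0.4381, 0.2019, 0.0928]
tool_rot: [179.9, 0.1, -173.9]
force: [0.5, 0.5, -0.6]
grip_width: 0.0005
```

```bash
python3 -c "
from h import *
state();line('s13');topcheck()
r,P,W,L,rect=measure('top','t13')
r=read_camera('top');cv2.imwrite('pics/t13b.png',cv2.resize(r['img'][170:300,190:340],None,fx=4,fy=4)[:,:,::-1])"
```

```text
t 13.9 board [-40.4 -18.8] z 92.8 rot [ 1.7992e+02  6.0000e-02 -1.7386e+02] F [ 0.5  0.5 -0.6] w 0.001 q [-37.   2.   9. 114.  -0.  64.  69.]
red line n 90 y at x=-35: 152.1 slope -0.007 xr -84.0 15.0
board end y (top edge) [154.  153.5 153.  152.5 153.  154.  153.5 153.  152.5 154.  153.5 153.
 152.5] median 153.0
TOP end [150.75   0.3 ] line y@-35 150.75 slope -0.0086 std 0.37
   line - end = 0.0
```

View pics/s13.png

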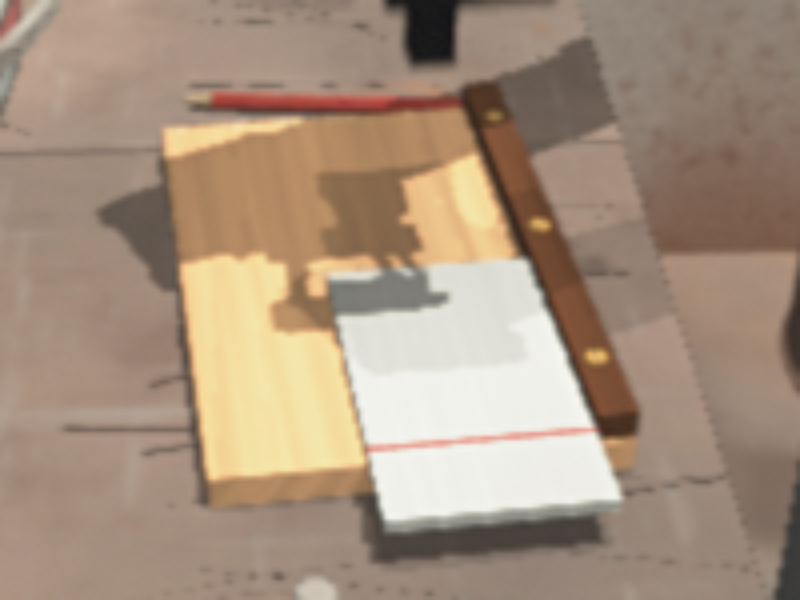

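View pics/t13b.png

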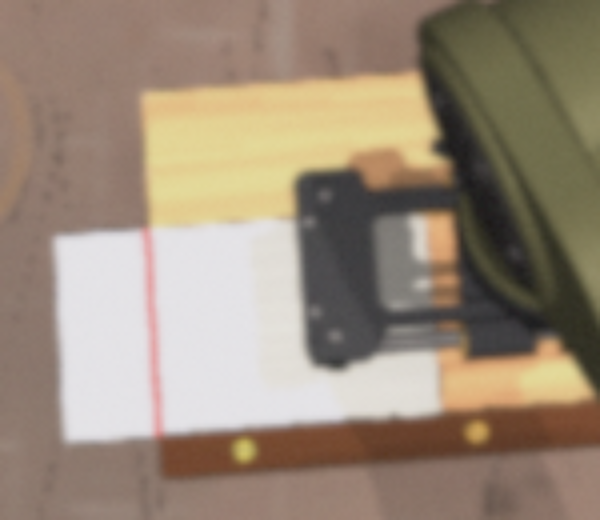

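The red line now coincides with the board end (0.0 mm by the top camera, −0.9 mm by the side), and the flat looks flush. I clear the arm for a final unobstructed check.

arm_command([
  [[0,0,-0.05,0,0,0,1],[0,-0.03,-0.1,0,0,0,1],[-0.02,-0.08,-0.12,0,0,0,1],[-0.04,-0.13,-0.12,0,0,0,1],[-0.06,-0.18,-0.12,0,0,0,1],[-0.08,-0.23,-0.12,0,0,0,1],[-0.1,-0.28,-0.12,0,0,0,1],[-0.1,-0.3,-0.12,0,0,0,1],[-0.1,-0.3,-0.12,0,0,0,1],[-0.1,-0.3,-0.12,0,0,0,1]],
])

```text
time_s: 15.1
tool_pos: [0.5686, -0.0865, 0.2088]
tool_rot: [180.0, -0.2, -174.0]
force: [0.0, 1.9, 0.2]
grip_width: 0.0002
```

```bash
python3 -c "
from h import *
state();line();topcheck()
r,P,W,L,rect=measure('top','t14')
c,s,a,b=rect(W);print('flat yaw',round(a,2),np.round(s,1));print(((b/1e3-B0)@np.c_[EX,EY]*1e3).round(1).tolist(), 'centre',((c/1e3-B0)@np.c_[EX,EY]*1e3).round(1))
for n in('top','side'):
  r=read_camera(n)
  for t,z in(('bolt',.03),('nut',.01),('pencil',.005)):
    d=search_frame(t,n); print(n,t,toplane(r,d[0]['position'],z).round(3) if d else None)
v=r['z_map'];print()
"
```

```text
t 15.1 board [  58.1 -319.5] z 208.8 rot [ 179.98   -0.21 -173.99] F [0.  1.9 0.2] w 0.0 q [-18.   9.  28.  94.  -4.  78. 106.]
red line n 96 y at x=-35: 152.1 slope -0.005 xr -84.0 15.0
board end y (top edge) [154.  153.5 153.  152.5 153.  153.5 153.5 153.  152.5 153.  153.5 153.
 152.5] median 153.0
TOP end [150.38   0.35] line y@-35 150.73 slope -0.0088 std 0.38
   line - end = 0.35
flat yaw 6.1 [100.6 181.2]
[[-84.4, 196.5], [-84.7, 15.3], [15.9, 15.1], [16.2, 196.3]] centre [-34.3 105.8]
top bolt [[0.502 0.506]]
top nut [[0.476 0.04 ]]
top pencil [[0.471 0.042]]
side bolt [[0.499 0.511]]
side nut [[0.427 0.479]]
side pencil [[0.5  0.03]]
```

View pics/t14.png

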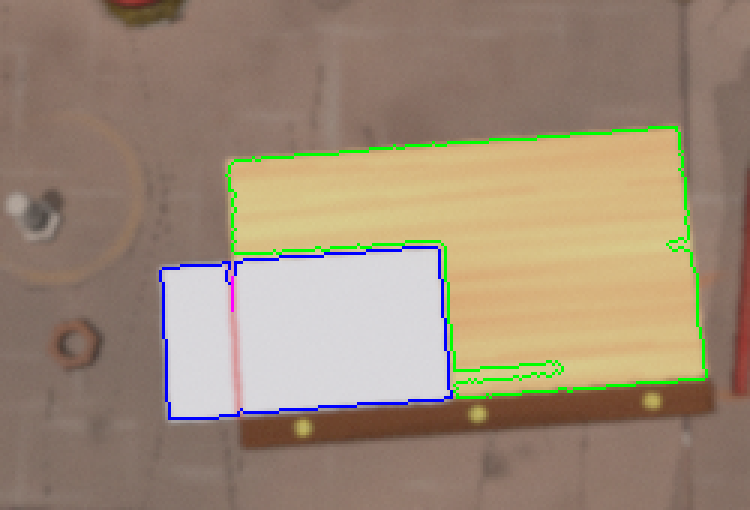

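The unobstructed view shows the flat against the fence and its red line on the board's left end. The bolt (37,213), nut (75,344) and pencil are where they were in the first picture. I hand the job in.

```bash
python3 -c "
from h import *
state();print(sign_off())"
```

```text
t 15.65 board [  59.4 -317.9] z 211.1 rot [ 1.7999e+02  2.0000e-02 -1.7376e+02] F [-0.4 -0.2  0.5] w 0.0 q [-19.   9.  28.  93.  -4.  78. 106.]
the job is handed in; nothing more can be done
None
```

I pushed the flat against the fence with the open fingertips, slid it left along the fence with the closed fingertips until its red line was over the board's left end, and drew the arm clear. The job was handed in at 15.7 s.

**Last checks:**

| Check | Measured | Allowed |
|---|---|---|
| Red line to board end, top camera | 0.35 mm beyond | within 5 mm |
| Red line to board end, side camera | 0.9 mm short | within 5 mm |
| Flat's origin across the board (x) | −34.3 mm | below −31 mm |
| Angle to the fence | 0.1° by outline, about 0.5° by the red line | 1.7° (0.03 rad) |

- **Flat on the board:** I judged this by eye only; it looked flat in the pictures and I took no height reading at the end.
- **Bolt, nut and pencil:** They look unmoved in the pictures. The last network readings mostly agree, but the top camera's "nut" landed on the pencil. The side camera still put the nut at its starting place. The pencil readings scatter by up to 24 mm, so for the pencil I relied on the picture.
- **Fingertip height:** The real fingertips are about 30 mm above the reported TCP. Because of this my first push passed over the flat without touching it, so I set the heights by depth camera and force from then on.

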